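# Put the mixed-up counter display back in order

## Task

The four goods on the counter display have been put back on one another's stands. Move them so that each stands upright in the middle of its own stand: the pot on the round stand, the hand stamp on the oblong one, the bottle with the pipette top on the square one and the bottle with the thick smooth cap on the arched one (square at one end, rounded at the other). The empty rubber change mat is free for parking a thing on the way; do not let anything tip over.

Things in the scene. Friction and masses are not known exactly. Their poses are not given: they have to be found in the camera images.
- pot_mid (a point): Short wide cylindrical pot with screw lid, 58 mm diameter, 50 mm high, about 90 g; loose, upright. The point is its centre, 25 mm above its underside; z is up along its axis. At the start it stands on the square or the arched stand.
- stamp_mid (a point): Wooden hand stamp standing on its foot: foot 26 mm (own x) by 44 mm (own y) by 16 mm high, and above it a round handle at most 24 mm in diameter up to 72 mm, about 70 g; loose. The point is its centre, 36 mm above its underside; z is up. Best held by the handle, 45 to 55 mm above the underside. At the start it stands on the square or the arched stand.
- pipette_bottle_mid (a point): Slim round bottle with a narrow pointed pipette top, 33 mm body diameter up to 70 mm, 102 mm high in all, about 70 g; loose, upright. It is held well across the body up to 62 mm above the underside. The point is its centre, 51 mm above its underside; z is up along its axis. At the start it stands on the round or the oblong stand.
- capped_bottle_mid (a point): Bottle with a thick smooth cap, body slightly flattened: 36 mm (own x) by 42 mm (own y), 106 mm high, the upper 43 mm of it the cap, about 80 g; loose, upright. It can be held firmly across either width, on the body or on the cap (up to 90 mm above the underside). The point is its centre, 53 mm above its underside; z is up along its axis. At the start it stands on the round or the oblong stand.
- round_stand_top (a point): Round light-wood display stand, 96 mm diameter, 25 mm high, home of the pot. The point is the centre of its flat top, z up. Fixed to the counter.
- oblong_stand_top (a point): Oblong light-wood display stand, 110 mm (own x) by 64 mm (own y), 25 mm high, home of the hand stamp. The point is the centre of its flat top, z up. Fixed to the counter; yaw varies.
- square_stand_top (a point): Square light-wood display stand, 88 by 88 mm, 45 mm high, home of the pipette bottle. The point is the centre of its flat top, z up. Fixed to the counter; yaw varies.
- arched_stand_top (a point): Arched light-wood display stand, 45 mm high: 88 mm long (own x) by 88 mm wide, one end (own +x) a half disc of 44 mm radius, the other (own -x) a straight edge with square corners; home of the capped bottle. The point is the centre of its flat top (44 mm from every side), z up. Fixed to the counter; yaw varies.
- change_mat_top (a point): Empty ribbed rubber change mat, 108 by 108 mm, 4 mm thick, a free spot for parking one thing. The point is the centre of its top, z up. Fixed to the counter; yaw varies.
Not all that is in view belongs to the job. What is shaped like the part that bears square_stand_top but turquoise is not meant.

How it is judged:
By the outcome, as a careful person would: the job done as asked, in the order asked, and still so for the second after the job is handed in, with the robot touching nothing.
It also fails if it takes over 131 s, if anything falls off the work surface, if the arm or the gripper's body presses on something with over 40 N, if the wrist force passes 120 N, or if a joint passes its speed limit or range.

## Robot

A 6-joint arm with a two-finger parallel gripper is mounted at the origin on a cart in front of the work surface, level with it; the furniture and walls round the work are solid. World frame = base frame: x ahead of the robot, y to its left, z up, the work surface at z = 0. Lengths are in mm, angles in rad, forces in N, time in s.
With the tool pointing down it reaches from about 325 to 850 mm from the base axis. Payload 4.4 kg.
Tool frame: the origin (TCP) lies between the finger pads; the fingertips stand 11 mm ahead of it and the grasp point (between the pads) lies 8 mm behind it (tcp_to_tips is the distance from the TCP to the fingertips, in mm); z points along the fingers, y is the direction in which the jaws open and shut (so a half turn about z gives the same grasp; the last joint's range is limited). The gripper opens to 94 mm and grips with 3 to 60 N. Pads are 16 mm wide; open, the fingers measure 119 mm over their backs; the gripper's body (75 mm by 177 mm) begins 78 mm behind the grasp point.
Start: joints at [1.06, 0.207, 1.542, -0, 1.393, -0.15], TCP at [202.46, 538.18, 216.447] pointing down, gripper open.
Joint ranges: [-2.73, 2.73], [-0.86, 2.22], [0.23, 2.46], [-1.11, 4.25], [0.08, 2.63], [-2.82, 2.82]. Speed limits (rad/s): [2.79, 2.79, 3.14, 3.14, 3.14, 3.14].

## Interface

Orientations are given as a 3x3 rotation matrix whose columns are the frame's x, y, z axes.
In Python, from workcell import * gives the robot as it stands.
- The arm moves only by the tool apply_moves, never from a script. Its argument "increments" is a list of rows, each a list of 3 entries, a list of its own where there are three numbers: the shift along the world's x, y, z scaled (see below), then the turn, a rotation vector about the world's x, y, z scaled (see below), then the opening, from 0 (shut) to 1 (fully open). A call has 1 to 20 rows; each row shifts and turns the commanded pose from where the row before left it; what a row does not reach is not made up. The controller multiplies each number of a shift by 0.03 m and each number of a turn by 6 degrees. A row lasts 1/12 s, in which the tool goes at most 41.7 mm and 7.16 degrees, less where a joint would pass 70% of its speed; a pose out of reach is approached as far as the arm can. A call with a number of a shift or a turn outside -1 to 1 is refused whole. A call with a gripper value outside its range is refused whole. The fingers move at their own pace and stop on an object; "squeeze" is the grip in N (left out, the last holds). Time passes only in rows, so rows that do not move let the fingers close. It gives the time, the measured TCP pose, the force and the opening at its end, in the units of the state.
- state(): the state, without advancing time (a new reading comes with each control period).
- grab_frame(name): name is "side" or "top"; returns a dict with "frame" (400x640x3 uint8, red, green, blue), "mtx" (3x3 intrinsics, pixels), "world_to_cam" (4x4, takes a point from world to camera coordinates). Camera axes: x right, y up, looking along -z (the intrinsics and any distortion apply to the point x, -y, -z); pixel columns grow to the right and rows downward; lengths in mm; the calibration is good to about 2 mm. A picture is of the moment at which its call begins. There is no depth.
- job_done(): hands the job in, once; it reports no verdict.
The state is a dict: "clock": time; "joint_pos": joint angles; "qvel": joint speeds; "tau": joint torques, N m; "tcp_pos": TCP position; "orientation": TCP orientation; "contact_force": force on the tool from outside, world axes, zero at the start; "ft_torque": the same for the moment, N m; "width": opening from 0.0 (shut) to 1.0 (fully open).
Only numpy, scipy, OpenCV 4.12 (cv2) and the standard library are available. Lean on these libraries where they do the work, as an engineer would, in place of code of your own. Each camera call takes 0.05 s, during which the arm holds its last target. There are 200 camera calls.

## Working session

There is one attempt and no reset: what is moved stays moved. The work goes in short steps, Python scripts to look and compute and a tool call to move; the robot and the scene stay as the last step left them, time stands still between calls to the robot, and variables do not carry over. Pictures are saved under pics/ and viewed, about 12 in all and at most 16, crops included, and the job is handed in when it is done.

Besides the shell and the picture viewer there is one more tool, called after "Call:" as name(argument=value, ...), one argument or row to a line, values as JSON. apply_moves: Moves the arm, as the interface text tells. Shifts and turns lie within -1 to 1; 1 stands for 0.03 m of shift or 6 degrees of turn. Its arguments: {"type":"object","properties":{"increments":{"type":"array","items":{"type":"array"}},"squeeze":{"type":"number"}},"required":["increments"]}

```bash
mkdir -p pics; ls
cat > h.py <<'E'
from workcell import *
import numpy as np, cv2
def snap(n,f):
    d=grab_frame(n); cv2.imwrite(f'pics/{f}.png',d['frame'][:,:,::-1]); np.savez(f'pics/{f}.npz',**{k:d[k] for k in d if isinstance(d[k],np.ndarray)}); return d
def load(f): return np.load(f'pics/{f}.npz')
def ray(d,u,v):
    K=d['mtx'];T=d['world_to_cam'];p=np.linalg.inv(K)@[u,v,1]
    r=T[:3,:3].T@np.array([p[0],-p[1],-p[2]]); o=-T[:3,:3].T@T[:3,3]; return o,r
def atz(d,u,v,z):
    o,r=ray(d,u,v); return o+r*(z-o[2])/r[2]
def proj(d,P):
    T=d['world_to_cam'];c=T[:3,:3]@np.array(P,float)+T[:3,3]; q=d['mtx']@np.array([c[0],-c[1],-c[2]]); return q[:2]/q[2]
E
python3 - <<'E'
from h import *
for n in('top','side'):
    d=snap(n,n+'0'); print(n,d.keys(),d['mtx'].round(1).tolist(),ray(d,320,200))
s=state(); print(s['orientation'],s['width'],s['clock'])
E
```

```text
pics
top dict_keys(['frame', 'mtx', 'world_to_cam']) [[490.2, 0.0, 309.9], [0.0, 490.2, 196.3], [0.0, 0.0, 1.0]] (array([ 387.46060658,   31.22995901, 1456.9491025 ]), array([ 0.06786296, -0.03010114, -0.99748243]))
side dict_keys(['frame', 'mtx', 'world_to_cam']) [[426.8, 0.0, 315.5], [0.0, 426.8, 196.9], [0.0, 0.0, 1.0]] (array([358.2396731 , 847.10224281, 626.08067346]), array([ 0.13170614, -0.81363286, -0.56640893]))
[[-9.35983100e-01  3.52043417e-01 -1.03347723e-03]
 [ 3.52044768e-01  9.35981480e-01 -1.77517510e-03]
 [ 3.42376838e-04 -2.02536414e-03 -9.99997890e-01]] 1.0014247371465592 0.1
```

View pics/top0.png

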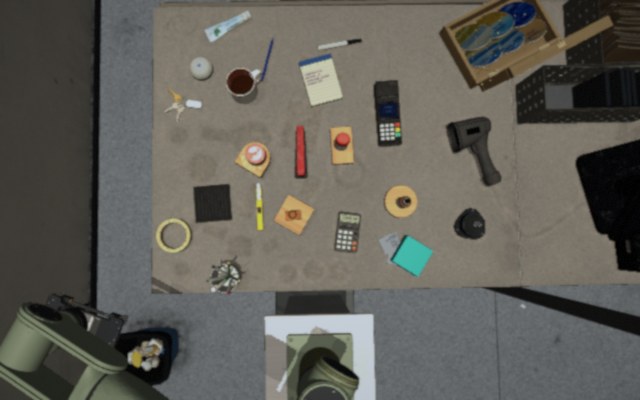

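View pics/side0.png

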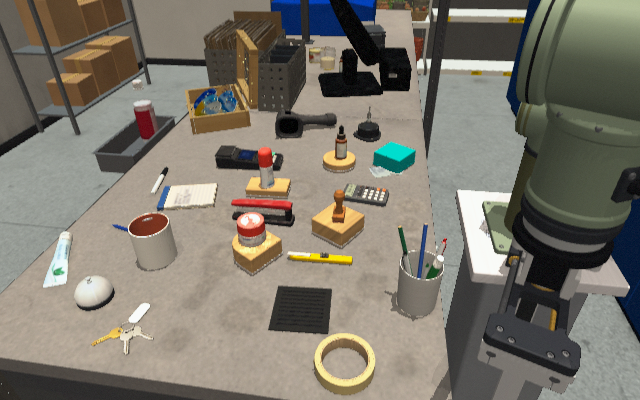

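The pot is on the arched stand (top 255,155), the stamp on the square one (294,215), the pipette bottle on the round one (401,201) and the capped bottle on the oblong one (342,145). The mat is at (212,203).

Run:
```python
from h import *
im=cv2.imread('pics/top0.png')
c=cv2.resize(im[120:240,190:370],None,fx=4.4,fy=4.4,interpolation=cv2.INTER_CUBIC);
cv2.imwrite('pics/c1.png',c)
hsv=cv2.cvtColor(im,cv2.COLOR_BGR2HSV)
d=load('top0')
for n,z,(x0,y0,x1,y1) in [('arch',45,(230,132,277,182)),('sq',45,(270,190,318,240)),('obl',25,(326,120,360,168)),('round',25,(380,180,422,222)),('mat',4,(188,178,238,226))]:
    h=hsv[y0:y1,x0:x1].astype(int)
    print(n,'px',h[len(h)//2, ::6].tolist())
```

```text
arch px [[19, 37, 131], [17, 66, 142], [30, 74, 199], [8, 100, 196], [86, 9, 206], [0, 17, 198], [15, 124, 136], [18, 39, 119]]
sq px [[20, 35, 131], [18, 103, 161], [18, 122, 196], [13, 166, 132], [13, 163, 150], [15, 143, 157], [21, 113, 197], [17, 39, 124]]
obl px [[20, 38, 134], [17, 122, 171], [4, 171, 76], [2, 185, 120], [17, 124, 194], [18, 36, 127]]
round px [[18, 36, 127], [20, 113, 190], [20, 114, 197], [18, 52, 64], [21, 49, 88], [17, 120, 91], [19, 107, 186]]
mat px [[19, 37, 130], [20, 36, 84], [23, 28, 36], [30, 14, 36], [20, 18, 42], [30, 21, 36], [20, 21, 37], [23, 33, 70], [20, 34, 134]]
```

View pics/c1.png

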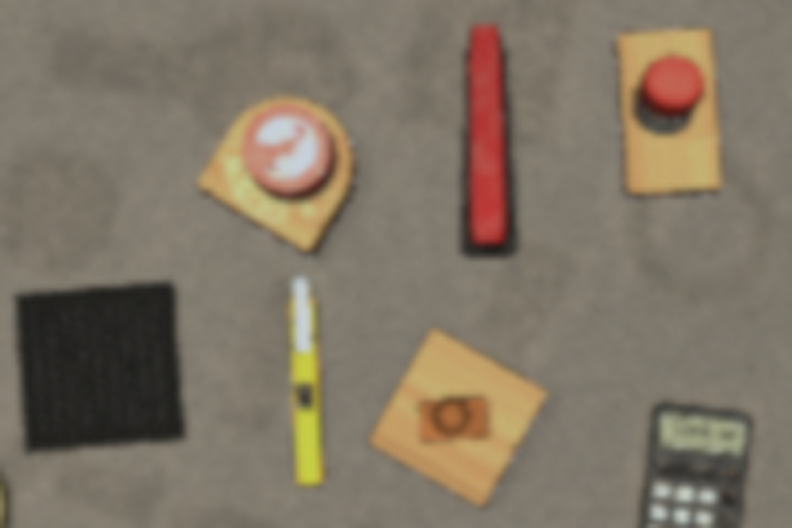

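```bash
cat > fit.py <<'E'
from h import *
from scipy.optimize import minimize
S=8
def hullpoly(d,P,o,k=S):
    q=np.array([proj(d,p) for p in P]); return cv2.convexHull(((q-o+.5)*k).astype(np.float32)).astype(np.int32)
t=np.linspace(0,2*np.pi,40,endpoint=False)
def shape(n):
    if n=='round': return np.c_[48*np.cos(t),48*np.sin(t)],25
    if n=='obl': return np.array([[55,32],[-55,32],[-55,-32],[55,-32]]),25
    if n=='sq': return 44*np.array([[1,1],[-1,1],[-1,-1],[1,-1]]),45
    if n=='mat': return 54*np.array([[1,1],[-1,1],[-1,-1],[1,-1]]),4
    a=np.linspace(-np.pi/2,np.pi/2,25); return np.r_[np.c_[44*np.cos(a),44*np.sin(a)],[[-44,44],[-44,-44]]],45
def prism(sh,z0,z1,x,y,th):
    c,s=np.cos(th),np.sin(th); xy=sh@np.array([[c,s],[-s,c]])+[x,y]
    return [[*p,z] for p in xy for z in(z0,z1)]
def fit(d,n,box,mask,th0s,extra=None):
    x0,y0,x1,y1=box; m=cv2.resize(mask[y0:y1,x0:x1].astype(np.float32),None,fx=S,fy=S,interpolation=cv2.INTER_LINEAR)
    m=np.clip((m-.25)*2,0,1) if 0 else m
    sh,h=shape(n); M=cv2.moments(m); cx,cy=M['m10']/M['m00']/S+x0-.5,M['m01']/M['m00']/S+y0-.5
    g=atz(d,cx,cy,h/2)
    best=None
    def cost(p):
        r=np.zeros(m.shape,np.float32); cv2.fillPoly(r,[hullpoly(d,prism(sh,0,h,p[0],p[1],p[2]/20),np.array([x0,y0]))],1)
        if extra: cv2.fillPoly(r,[hullpoly(d,prism(extra[0],extra[1],extra[2],p[3],p[4],0),np.array([x0,y0]))],1)
        return np.abs(r-m).sum()/S/S
    for th in th0s:
        p0=[g[0],g[1],th*20]+([g[0],g[1]] if extra else [])
        sim=np.array([p0]+[np.add(p0,np.eye(len(p0))[i]*6) for i in range(len(p0))])
        r=minimize(cost,p0,method='Nelder-Mead',options=dict(initial_simplex=sim,maxiter=400))
        if best is None or r.fun<best.fun: best=r
    return best
E
cat > run1.py <<'E'
from fit import *
d=load('top0'); hsv=cv2.cvtColor(d['frame'],cv2.COLOR_RGB2HSV)
def filled(b):
    c,_=cv2.findContours(b.astype(np.uint8),cv2.RETR_EXTERNAL,cv2.CHAIN_APPROX_NONE); m=np.zeros(b.shape,np.uint8)
    c=max(c,key=cv2.contourArea); cv2.drawContours(m,[c],-1,1,-1); return m
for n,box,ths,ex in [('arch',(230,132,277,182),np.arange(0,6.3,.7),None),('sq',(270,190,320,240),[0,.4,.8,1.2],None),('obl',(326,120,360,168),[-.2,0,.2],None),('round',(380,180,422,222),[0],None),('mat',(186,176,240,228),[-.2,0,.2],None)]:
    x0,y0,x1,y1=box; m=np.zeros(hsv.shape[:2],np.uint8); h=hsv[y0:y1,x0:x1]
    m[y0:y1,x0:x1]=filled(h[:,:,1]>72 if n!='mat' else h[:,:,2]<85)
    r=fit(d,n,box,m,ths,ex); print(n,r.x[:2].round(1),'yaw',np.degrees(r.x[2]/20).round(1),'err px',round(r.fun,1),m.sum())
C=lambda x,y:((x+.5)/4.4+190-.5,(y+.5)/4.4+120-.5)
print('pot',atz(d,*C(289,150),95)[:2]); print('cap',atz(d,*C(672,84),131)[:2]); print('stamp',atz(d,*C(455,415),117)[:2],'foot',atz(d,*C(454,420),61)[:2])
im=cv2.imread('pics/top0.png'); s=cv2.imread('pics/side0.png')
a=cv2.resize(im[175:230,375:430],(390,390),interpolation=cv2.INTER_CUBIC); b=cv2.resize(s[120:180,310:370],(390,390),interpolation=cv2.INTER_CUBIC)
cv2.imwrite('pics/c2.png',np.hstack([a,b])); 
cv2.imwrite('pics/c3.png',cv2.resize(s[140:280,220:380],None,fx=4.2,fy=4.2,interpolation=cv2.INTER_CUBIC))
E
python3 run1.py
```

```text
arch [615.5 176.6] yaw -32.2 err px 46.9 863
sq [443.9  65.9] yaw -30.6 err px 44.7 963
obl [648.5 -80.1] yaw 2.4 err px 42.5 839
round [ 478.3 -249.7] yaw 5.5 err px 39.9 872
mat [484.3 307.2] yaw 4.2 err px 58.7 1302
pot [613.68752383 168.6675975 ]
cap [644.71921725 -73.62065329]
stamp [441.9013314   65.36291141] foot [440.95385391  67.49275503]
```

View pics/c2.png

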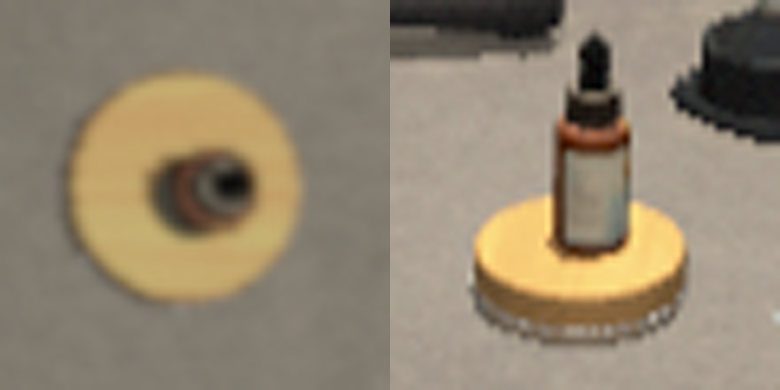

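View pics/c3.png

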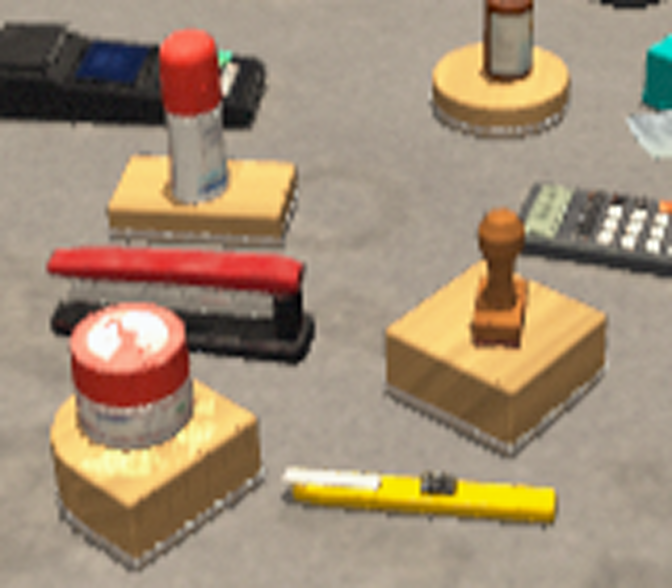

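The crops show the pipette tip at about (407,200) in the top view. I'll overlay the estimates on both views to check them.

```bash
cat > ov.py <<'E'
from fit import *
ST={'arch':(615.5,176.6,-32.2),'sq':(443.9,65.9,-30.6),'obl':(648.5,-80.1,2.4),'round':(478.3,-249.7,0),'mat':(484.3,307.2,4.2)}
def cyl(r,r2=None): return np.c_[r*np.cos(t),(r2 or r)*np.sin(t)]
def overlay(im,d,x0,y0,x1,y1,k,objs):
    c=cv2.resize(im[y0:y1,x0:x1],None,fx=k,fy=k,interpolation=cv2.INTER_CUBIC)
    def dr(P,col):
        q=np.array([proj(d,p) for p in P]); cv2.polylines(c,[np.round((q-[x0,y0]+.5)*k-.5).astype(int)],True,col,1,cv2.LINE_AA)
    for n,(x,y,a) in ST.items():
        sh,h=shape(n); dr(np.array(prism(sh,0,h,x,y,np.radians(a)))[1::2],(255,0,0))
    for x,y,sh,a,z0,z1 in objs:
        p=np.array(prism(sh,z0,z1,x,y,np.radians(a))); dr(p[::2],(0,255,0)); dr(p[1::2],(0,255,0))
    return c
E
python3 - <<'E'
from ov import *
d=load('top0'); e=load('side0')
hsv=cv2.cvtColor(d['frame'],cv2.COLOR_RGB2HSV)
h=hsv[130:158,330:356].astype(int); m=((h[:,:,0]<8)|(h[:,:,0]>172))&(h[:,:,1]>135)&(h[:,:,2]>110)
def ax(m,z,ox,oy):
    v,u=np.nonzero(m); P=np.array([atz(d,a+ox,b+oy,z)[:2] for a,b in zip(u,v)]); w,V=np.linalg.eigh(np.cov(P.T)); print(len(u),P.mean(0).round(1),(2*np.sqrt(w)).round(1),np.degrees(np.arctan2(V[1,1],V[0,1])).round(1))
ax(m,128,330,130)
h=hsv[205:225,282:305].astype(int); m=(h[:,:,0]<17)&(h[:,:,1]>138)
ax(m,61,282,205)
pip=atz(d,375+233/7.09,175+183/7.09,127); print('pip',pip)
sq=lambda a,b:np.array([[a,b],[-a,b],[-a,-b],[a,-b]])/2
ob=[(613.7,168.7,cyl(29),0,45,95),(644.7,-73.6,cyl(18,21),0,25,131),(441.4,66.4,sq(26,44),0,45,61),(441.4,66.4,cyl(12),0,117,117),(pip[0],pip[1],cyl(16.5),0,25,95),(pip[0],pip[1],cyl(2),0,127,127)]
cv2.imwrite('pics/o1.png',overlay(cv2.imread('pics/side0.png'),e,220,115,385,280,3.6,ob))
a=overlay(cv2.imread('pics/top0.png'),d,225,120,425,245,4,ob); cv2.imwrite('pics/o2.png',a)
E
```

```text
125 [645.5 -74.6] [16.4 18.7] 81.0
136 [441.4  68.1] [14.3 25.5] 91.9
pip [ 471.05533563 -248.17906357  127.        ]
```

View pics/o1.png

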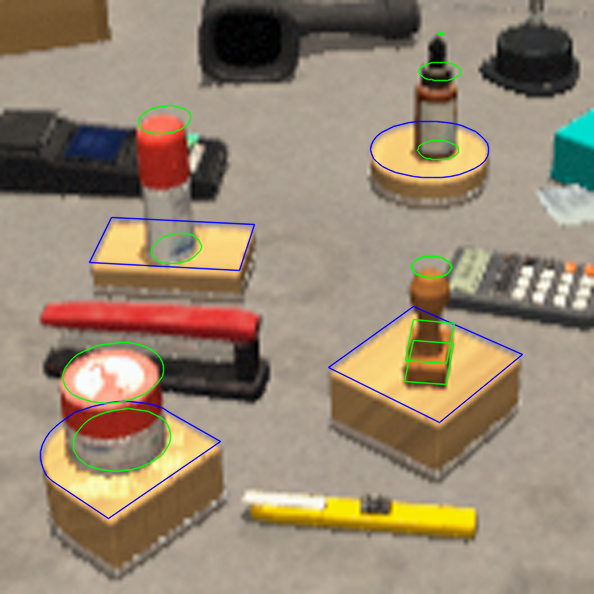

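View pics/o2.png

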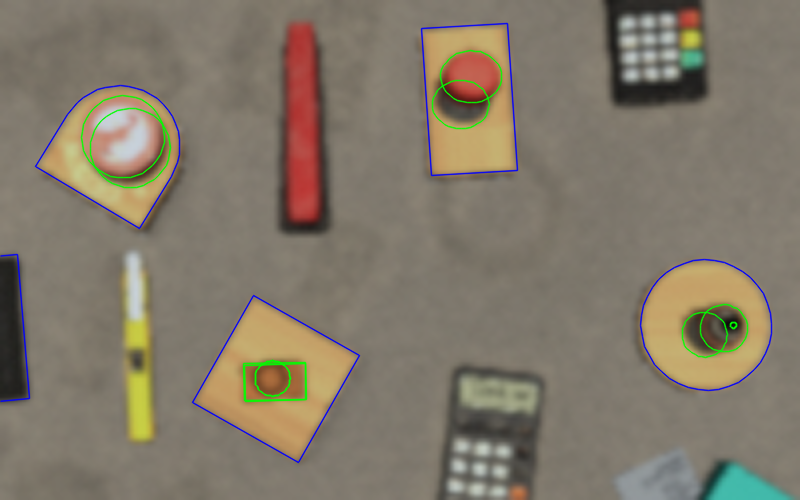

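The overlays agree to about 2–3 mm, which is enough to start. First move: the pot to the mat.

Call:
apply_moves(
  increments=[
    [[0.98,-0.88,0],[0,0,0],1],
    [[0.98,-0.88,0],[0,0,0],1],
    [[0.98,-0.88,0],[0,0,0],1],
    [[0.98,-0.88,0],[0,0,0],1],
    [[0.98,-0.88,0],[0,0,0],1],
    [[0.98,-0.88,0],[0,0,0],1],
    [[0.98,-0.88,0],[0,0,0],1],
    [[0.98,-0.88,0],[0,0,0],1],
    [[0.98,-0.88,0],[0,0,0],1],
    [[0.98,-0.88,0],[0,0,0],1],
    [[0.98,-0.88,0],[0,0,0],1],
    [[0.98,-0.88,0],[0,0,0],1],
    [[0.98,-0.88,0],[0,0,0],1],
    [[0.98,-0.88,0],[0,0,0],1],
    [[0,0,0],[0,0,0],1],
    [[0,0,0],[0,0,0],1],
    [[0,0,0],[0,0,0],1],
  ],
  squeeze=20,
)

```text
clock: 1.52
tcp_pos: [613.3, 168.6, 215.5]
orientation: [[-0.936, 0.353, -0.002], [0.353, 0.936, 0.0], [0.002, -0.0, -1.0]]
contact_force: [-0.5, 0.3, 0.5]
width: 1.001
```

Call:
apply_moves(
  increments=[
    [[0,0,-0.6],[0,0,0],1],
    [[0,0,-0.6],[0,0,0],1],
    [[0,0,-0.6],[0,0,0],1],
    [[0,0,-0.6],[0,0,0],1],
    [[0,0,-0.6],[0,0,0],1],
    [[0,0,-0.6],[0,0,0],1],
    [[0,0,-0.6],[0,0,0],1],
    [[0,0,-0.6],[0,0,0],1],
    [[0,0,-0.15],[0,0,0],1],
    [[0,0,0],[0,0,0],1],
    [[0,0,0],[0,0,0],1],
  ],
)

```text
clock: 2.43
tcp_pos: [613.6, 169.6, 68.5]
orientation: [[-0.936, 0.351, 0.0], [0.351, 0.936, 0.0], [-0.0, 0.0, -1.0]]
contact_force: [-0.3, 0.7, 0.3]
width: 1.0
```

Run:
```python
from h import *
a=snap('side','s1'); b=snap('top','t1')
im=cv2.imread('pics/s1.png')[120:280,210:370]; jm=cv2.imread('pics/t1.png')[110:190,215:295]
cv2.imwrite('pics/v1.png',np.hstack([cv2.resize(im,(400,400)),cv2.resize(jm,(400,400))]))
```

```text
(no output)
```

View pics/v1.png

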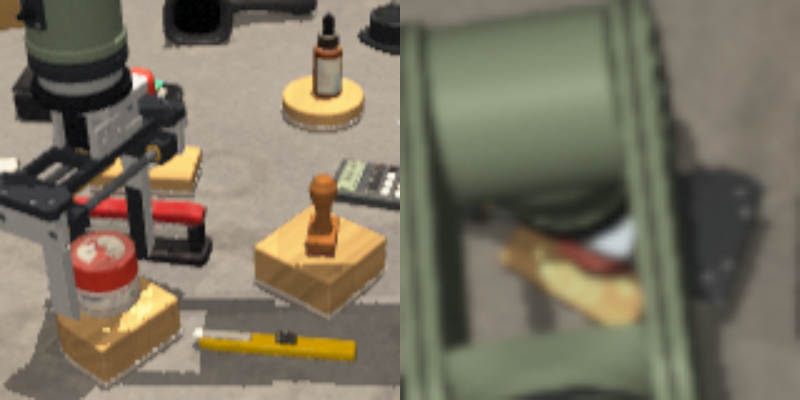

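The fingers straddle the pot well: left finger at about (62,265) and right at (140,210) in the crop. Closing and lifting.

Call:
apply_moves(
  increments=[
    [[0,0,0],[0,0,0],0.5],
    [[0,0,0],[0,0,0],0.5],
    [[0,0,0],[0,0,0],0.5],
    [[0,0,0],[0,0,0],0.5],
    [[0,0,0],[0,0,0],0.5],
    [[0,0,0],[0,0,0],0.5],
    [[0,0,0],[0,0,0],0.5],
    [[0,0,0],[0,0,0],0.5],
    [[0,0,0],[0,0,0],0.5],
    [[0,0,0],[0,0,0],0.5],
    [[0,0,0],[0,0,0],0.5],
    [[0,0,0],[0,0,0],0.5],
  ],
)

```text
clock: 3.53
tcp_pos: [614.3, 168.7, 68.2]
orientation: [[-0.936, 0.352, 0.001], [0.352, 0.936, 0.0], [-0.0, 0.0, -1.0]]
contact_force: [-0.4, -0.0, 0.9]
width: 0.613
```

Call:
apply_moves(
  increments=[
    [[0,0,0.3],[0,0,0],0.5],
    [[0,0,0.5],[0,0,0],0.5],
    [[0,0,0.6],[0,0,0],0.5],
    [[0,0,0.6],[0,0,0],0.5],
    [[0,0,0.6],[0,0,0],0.5],
    [[0,0,0.4],[0,0,0],0.5],
    [[0,0,0],[0,0,0],0.5],
    [[0,0,0],[0,0,0],0.5],
    [[0,0,0],[0,0,0],0.5],
  ],
)

```text
clock: 4.28
tcp_pos: [613.1, 168.4, 156.7]
orientation: [[-0.936, 0.352, -0.002], [0.352, 0.936, -0.0], [0.002, -0.001, -1.0]]
contact_force: [0.1, 0.3, -1.8]
width: 0.612
```

Call:
apply_moves(
  increments=[
    [[-0.36,0.39,0],[0,0,0],0.5],
    [[-0.72,0.77,0],[0,0,0],0.5],
    [[-0.72,0.77,0],[0,0,0],0.5],
    [[-0.72,0.77,0],[0,0,0],0.5],
    [[-0.72,0.77,0],[0,0,0],0.5],
    [[-0.72,0.77,0],[0,0,0],0.5],
    [[-0.36,0.38,0],[0,0,0],0.5],
    [[0,0,0],[0,0,0],0.5],
    [[0,0,-0.5],[0,0,0],0.5],
    [[0,0,-0.6],[0,0,0],0.5],
    [[0,0,-0.6],[0,0,0],0.5],
    [[0,0,-0.6],[0,0,0],0.5],
    [[0,0,-0.6],[0,0,0],0.5],
    [[0,0,-0.6],[0,0,0],0.5],
    [[0,0,-0.4],[0,0,0],0.5],
    [[0,0,-0.2],[0,0,0],0.5],
    [[0,0,-0.1],[0,0,0],0.5],
    [[0,0,0],[0,0,0],0.5],
    [[0,0,0],[0,0,0],0.5],
  ],
)

```text
clock: 5.87
tcp_pos: [485.1, 307.4, 32.6]
orientation: [[-0.936, 0.352, 0.001], [0.352, 0.936, 0.0], [-0.001, 0.001, -1.0]]
contact_force: [-0.1, -0.7, -1.4]
width: 0.613
```

Call:
apply_moves(
  increments=[
    [[0,0,-0.06],[0,0,0],0.5],
    [[0,0,-0.06],[0,0,0],0.5],
    [[0,0,-0.06],[0,0,0],0.5],
    [[0,0,0],[0,0,0],0.5],
    [[0,0,0],[0,0,0],0.5],
  ],
)

```text
clock: 6.28
tcp_pos: [485.1, 307.5, 27.1]
orientation: [[-0.936, 0.352, 0.001], [0.352, 0.936, 0.001], [-0.001, 0.001, -1.0]]
contact_force: [0.4, 0.3, 1.2]
width: 0.614
```

Call:
apply_moves(
  increments=[
    [[0,0,0],[0,0,0],0.7],
    [[0,0,0],[0,0,0],0.85],
    [[0,0,0],[0,0,0],1],
    [[0,0,0],[0,0,0],1],
    [[0,0,0],[0,0,0],1],
    [[0,0,0],[0,0,0],1],
    [[0,0,0.3],[0,0,0],1],
    [[0,0,0.6],[0,0,0],1],
    [[0,0,0.8],[0,0,0],1],
    [[0,0,1],[0,0,0],1],
    [[0,0,1],[0,0,0],1],
    [[0,0,1],[0,0,0],1],
    [[0,0,1],[0,0,0],1],
    [[0,0,0.6],[0,0,0],1],
    [[0,0,0],[0,0,0],1],
  ],
)

```text
clock: 7.53
tcp_pos: [487.6, 308.7, 222.1]
orientation: [[-0.936, 0.352, 0.011], [0.352, 0.936, 0.005], [-0.008, 0.008, -1.0]]
contact_force: [0.8, -0.0, 2.1]
width: 1.003
```

Call:
apply_moves(
  increments=[
    [[0.38,-0.91,0],[0,0,-0.93],1],
    [[0.38,-0.91,0],[0,0,-0.93],1],
    [[0.38,-0.91,0],[0,0,-0.93],1],
    [[0.38,-0.91,0],[0,0,-0.93],1],
    [[0.38,-0.91,0],[0,0,-0.93],1],
    [[0.38,-0.91,0],[0,0,-0.93],1],
    [[0.38,-0.91,0],[0,0,-0.93],1],
    [[0.38,-0.91,0],[0,0,-0.93],1],
    [[0.38,-0.91,0],[0,0,-0.93],1],
    [[0.38,-0.91,0],[0,0,-0.93],1],
    [[0.38,-0.91,0],[0,0,-0.93],1],
    [[0.38,-0.91,0],[0,0,-0.93],1],
    [[0.38,-0.91,0],[0,0,-0.93],1],
    [[0.38,-0.91,0],[0,0,-0.93],1],
    [[0,0,0],[0,0,0],1],
    [[0,0,0],[0,0,0],1],
  ],
)

```text
clock: 8.87
tcp_pos: [643.3, -76.3, 213.6]
orientation: [[0.154, 0.988, -0.003], [0.988, -0.154, 0.001], [0.001, -0.003, -1.0]]
contact_force: [1.2, 0.8, -0.3]
width: 1.002
```

Run:
```python
from h import *
s=state();print(s['tcp_pos'],s['orientation'][:,1],s['joint_pos'])
```

```text
[643.34691502 -76.26980603 213.57572113] [ 0.98812524 -0.15361994 -0.00306828] [-2.51628498e-01  3.63454223e-01  1.34873928e+00  3.46518548e-04
  1.43251558e+00 -9.74444111e-02]
```

Call:
apply_moves(
  increments=[
    [[0.07,0.07,-0.3],[0,0,0],1],
    [[0,0,-0.6],[0,0,0],1],
    [[0,0,-0.6],[0,0,0],1],
    [[0,0,-0.6],[0,0,0],1],
    [[0,0,-0.6],[0,0,0],1],
    [[0,0,-0.6],[0,0,0],1],
    [[0,0,-0.6],[0,0,0],1],
    [[0,0,-0.6],[0,0,0],1],
    [[0,0,-0.3],[0,0,0],1],
    [[0,0,0],[0,0,0],1],
    [[0,0,0],[0,0,0],1],
  ],
)

```text
clock: 9.78
tcp_pos: [645.4, -71.6, 70.8]
orientation: [[0.15, 0.989, -0.002], [0.989, -0.15, 0.001], [0.0, -0.002, -1.0]]
contact_force: [0.4, -0.5, 0.2]
width: 0.998
```

Run:
```python
from h import *
a=snap('side','s2'); b=snap('top','t2')
im=cv2.imread('pics/s2.png')[120:220,200:300]; jm=cv2.imread('pics/s2.png')[220:340,190:390]
cv2.imwrite('pics/v2.png',np.hstack([cv2.resize(im,(400,400)),cv2.resize(jm,(400,400))]))
```

```text
(no output)
```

View pics/v2.png

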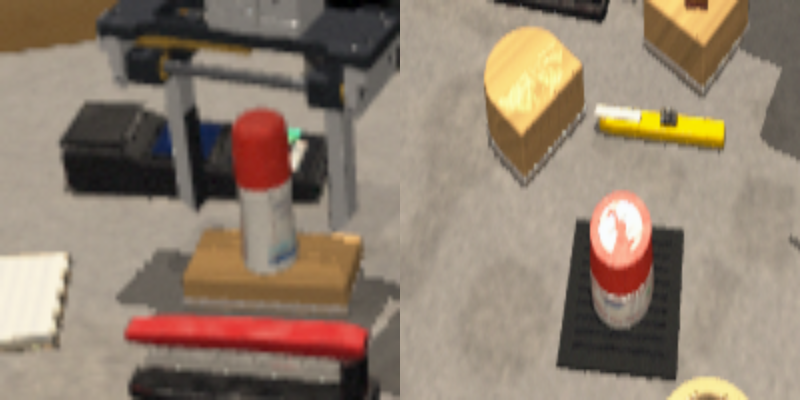

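Call:
apply_moves(
  increments=[
    [[0,-0.09,-0.1],[0,0,0],1],
    [[0,0,0],[0,0,0],0.25],
    [[0,0,0],[0,0,0],0.25],
    [[0,0,0],[0,0,0],0.25],
    [[0,0,0],[0,0,0],0.25],
    [[0,0,0],[0,0,0],0.25],
    [[0,0,0],[0,0,0],0.25],
    [[0,0,0],[0,0,0],0.25],
    [[0,0,0],[0,0,0],0.25],
    [[0,0,0],[0,0,0],0.25],
    [[0,0,0],[0,0,0],0.25],
    [[0,0,0],[0,0,0],0.25],
    [[0,0,0],[0,0,0],0.25],
    [[0,0,0],[0,0,0],0.25],
    [[0,0,0],[0,0,0],0.25],
    [[0,0,0],[0,0,0],0.25],
    [[0,0,0],[0,0,0],0.25],
  ],
)

```text
clock: 11.3
tcp_pos: [646.1, -75.6, 68.5]
orientation: [[0.152, 0.988, -0.0], [0.988, -0.152, 0.0], [0.0, -0.0, -1.0]]
contact_force: [0.2, 0.7, 0.3]
width: 0.358
```

Call:
apply_moves(
  increments=[
    [[0,0,0.3],[0,0,0],0.25],
    [[0,0,0.5],[0,0,0],0.25],
    [[0,0,0.6],[0,0,0],0.25],
    [[0,0,0.6],[0,0,0],0.25],
    [[0,0,0.6],[0,0,0],0.25],
    [[0,0,0.4],[0,0,0],0.25],
    [[0,0,0],[0,0,0],0.25],
    [[0,0,0],[0,0,0],0.25],
    [[0,0,0],[0,0,0],0.25],
  ],
)

```text
clock: 12.05
tcp_pos: [645.3, -75.4, 157.4]
orientation: [[0.152, 0.988, -0.002], [0.988, -0.152, 0.0], [0.0, -0.002, -1.0]]
contact_force: [0.5, 0.5, -1.2]
width: 0.359
```

Run:
```python
from h import *
s=state();print(s['tcp_pos'],s['width']*94)
```

```text
[645.33614405 -75.43290008 157.41374784] 33.706274965969214
```

Call:
apply_moves(
  increments=[
    [[-0.05,0.4,0],[0,0,0],0.25],
    [[-0.1,0.84,0],[0,0,0],0.25],
    [[-0.1,0.84,0],[0,0,0],0.25],
    [[-0.1,0.84,0],[0,0,0],0.25],
    [[-0.1,0.84,0],[0,0,0],0.25],
    [[-0.1,0.84,0],[0,0,0],0.25],
    [[-0.1,0.84,0],[0,0,0],0.25],
    [[-0.1,0.84,0],[0,0,0],0.25],
    [[-0.1,0.84,0],[0,0,0],0.25],
    [[-0.1,0.84,0],[0,0,0],0.25],
    [[-0.05,0.4,0],[0,0,0],0.25],
    [[0,0,0],[0,0,0],0.25],
    [[0,0,-0.4],[0,0,0],0.25],
    [[0,0,-0.6],[0,0,0],0.25],
    [[0,0,-0.6],[0,0,0],0.25],
    [[0,0,-0.4],[0,0,0],0.25],
    [[0,0,-0.1],[0,0,0],0.25],
    [[0,0,0],[0,0,0],0.25],
    [[0,0,0],[0,0,0],0.25],
  ],
)

```text
clock: 13.63
tcp_pos: [616.6, 174.4, 95.7]
orientation: [[0.153, 0.988, 0.0], [0.988, -0.153, -0.0], [-0.0, 0.0, -1.0]]
contact_force: [-0.7, -0.2, -0.0]
width: 0.36
```

Call:
apply_moves(
  increments=[
    [[-0.03,0.05,-0.08],[0,0,0],0.25],
    [[0,0,-0.06],[0,0,0],0.25],
    [[0,0,-0.06],[0,0,0],0.25],
    [[0,0,-0.04],[0,0,0],0.25],
    [[0,0,0],[0,0,0],0.25],
    [[0,0,0],[0,0,0],0.25],
  ],
)

```text
clock: 14.13
tcp_pos: [615.3, 176.8, 88.5]
orientation: [[0.152, 0.988, 0.0], [0.988, -0.152, 0.0], [0.0, 0.0, -1.0]]
contact_force: [0.0, 0.2, 0.2]
width: 0.357
```

Call:
apply_moves(
  increments=[
    [[0,0,-0.03],[0,0,0],0.25],
    [[0,0,0],[0,0,0],0.25],
    [[0,0,0],[0,0,0],0.25],
  ],
)

```text
clock: 14.38
tcp_pos: [615.4, 176.8, 88.4]
orientation: [[0.152, 0.988, 0.0], [0.988, -0.152, 0.0], [0.0, 0.0, -1.0]]
contact_force: [-2.4, -0.0, 6.2]
width: 0.357
```

Call:
apply_moves(
  increments=[
    [[0,0,0],[0,0,0],0.45],
    [[0,0,0],[0,0,0],0.6],
    [[0,0,0],[0,0,0],0.8],
    [[0,0,0],[0,0,0],1],
    [[0,0,0],[0,0,0],1],
    [[0,0,0],[0,0,0],1],
    [[0,0,0],[0,0,0],1],
    [[0,0,0.3],[0,0,0],1],
    [[0,0,0.6],[0,0,0],1],
    [[0,0,0.8],[0,0,0],1],
    [[0,0,1],[0,0,0],1],
    [[0,0,1],[0,0,0],1],
    [[0,0,0.6],[0,0,0],1],
    [[0,0,0],[0,0,0],1],
  ],
)

```text
clock: 15.55
tcp_pos: [618.8, 177.3, 223.6]
orientation: [[0.152, 0.988, 0.012], [0.988, -0.152, 0.002], [0.004, 0.011, -1.0]]
contact_force: [0.7, 0.5, 0.6]
width: 1.002
```

Call:
apply_moves(
  increments=[
    [[-0.98,-0.61,0],[0,0,0],1],
    [[-0.98,-0.61,0],[0,0,0],1],
    [[-0.98,-0.61,0],[0,0,0],1],
    [[-0.98,-0.61,0],[0,0,0],1],
    [[-0.98,-0.61,0],[0,0,0],1],
    [[-0.98,-0.61,0],[0,0,0],1],
    [[0,0,0],[0,0,0],1],
    [[0,0,0],[0,0,0],1],
    [[0,0,0],[0,0,0],1],
  ],
)

```text
clock: 16.3
tcp_pos: [439.2, 67.0, 216.2]
orientation: [[0.152, 0.988, 0.001], [0.988, -0.152, 0.0], [0.0, 0.0, -1.0]]
contact_force: [0.5, 1.0, 0.7]
width: 0.999
```

Run:
```python
from ov import *
e=snap('side','s3'); d=snap('top','t3'); print(state()['tcp_pos'])
ob=[(615.5,176.6,cyl(18,21),-8.7,45,151),(441.5,66.8,np.array([[13,22],[-13,22],[-13,-22],[13,-22]]),2,45,61),(441.5,66.8,cyl(12),0,105,105)]
a=overlay(cv2.imread('pics/s3.png'),e,215,170,375,280,4.9,ob); cv2.imwrite('pics/v3.png',a)
```

```text
[439.93282258  67.24298361 216.54662746]
```

View pics/v3.png

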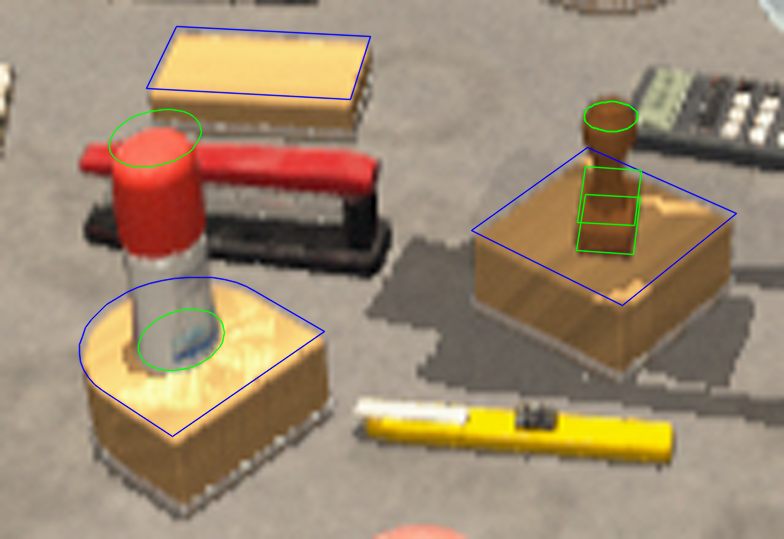

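Call:
apply_moves(
  increments=[
    [[0.1,0,-0.3],[0,0,0],1],
    [[0,0,-0.6],[0,0,0],1],
    [[0,0,-0.6],[0,0,0],1],
    [[0,0,-0.6],[0,0,0],1],
    [[0,0,-0.6],[0,0,0],0.8],
    [[0,0,-0.6],[0,0,0],0.7],
    [[0,0,-0.6],[0,0,0],0.6],
    [[0,0,-0.4],[0,0,0],0.6],
    [[0,0,0],[0,0,0],0.6],
    [[0,0,0],[0,0,0],0.6],
  ],
)

```text
clock: 17.23
tcp_pos: [441.5, 67.2, 86.3]
orientation: [[0.151, 0.988, -0.003], [0.988, -0.151, 0.0], [-0.0, -0.003, -1.0]]
contact_force: [0.3, 0.3, -0.6]
width: 0.619
```

Run:
```python
from h import *
snap('side','s4'); s=state();print(s['tcp_pos'],s['width'])
im=cv2.imread('pics/s4.png')[150:250,290:390]
cv2.imwrite('pics/v4.png',cv2.resize(im,(500,500)))
```

```text
[442.3990224   67.14224817  87.24167767] 0.6075106180980682
```

View pics/v4.png

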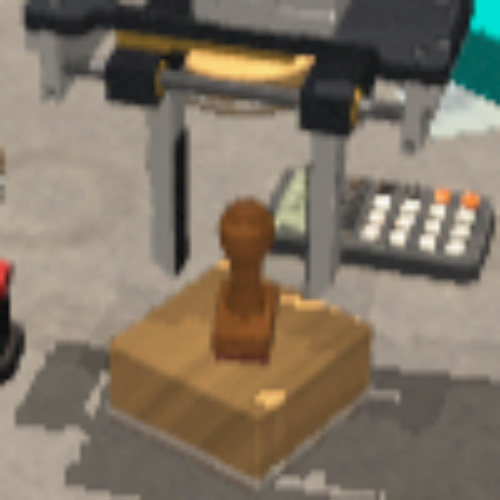

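The handle (column 246) is centred between the fingers (188 and 306). Closing and lifting.

Call:
apply_moves(
  increments=[
    [[0,0,0],[0,0,0],0.3],
    [[0,0,0],[0,0,0],0.3],
    [[0,0,0],[0,0,0],0.3],
    [[0,0,0],[0,0,0],0.1],
    [[0,0,0],[0,0,0],0.1],
    [[0,0,0],[0,0,0],0.1],
    [[0,0,0],[0,0,0],0.1],
    [[0,0,0],[0,0,0],0.1],
    [[0,0,0],[0,0,0],0.1],
    [[0,0,0],[0,0,0],0.1],
    [[0,0,0],[0,0,0],0.1],
    [[0,0,0],[0,0,0],0.1],
  ],
)

```text
clock: 18.28
tcp_pos: [442.1, 66.9, 87.8]
orientation: [[0.152, 0.988, 0.0], [0.988, -0.152, 0.0], [0.0, 0.0, -1.0]]
contact_force: [-2.1, 1.2, 6.2]
width: 0.252
```

Call:
apply_moves(
  increments=[
    [[0,0,0.3],[0,0,0],0.1],
    [[0,0,0.5],[0,0,0],0.1],
    [[0,0,0.6],[0,0,0],0.1],
    [[0,0,0.6],[0,0,0],0.1],
    [[0,0,0.6],[0,0,0],0.1],
    [[0,0,0.4],[0,0,0],0.1],
    [[0,0,0],[0,0,0],0.1],
    [[0,0,0],[0,0,0],0.1],
    [[0,0,0],[0,0,0],0.1],
  ],
)

```text
clock: 19.03
tcp_pos: [441.1, 66.9, 176.5]
orientation: [[0.152, 0.988, -0.002], [0.988, -0.152, 0.0], [-0.0, -0.002, -1.0]]
contact_force: [-0.1, 0.1, -0.6]
width: 0.245
```

Run:
```python
from h import *
s=state();print(s['tcp_pos'],s['width']*94,s['joint_pos'].round(2) if hasattr(s['joint_pos'],'round') else s['joint_pos'])
```

```text
[441.05770168  66.87974265 176.46024198] 23.071451139301807 [-0.04 -0.03  1.89 -0.    1.29  0.11]
```

Call:
apply_moves(
  increments=[
    [[0.46,-0.33,0],[0,0,1],0.1],
    [[0.46,-0.33,0],[0,0,1],0.1],
    [[0.46,-0.33,0],[0,0,1],0.1],
    [[0.46,-0.33,0],[0,0,1],0.1],
    [[0.46,-0.33,0],[0,0,1],0.1],
    [[0.46,-0.33,0],[0,0,1],0.1],
    [[0.46,-0.33,0],[0,0,1],0.1],
    [[0.46,-0.33,0],[0,0,1],0.1],
    [[0.46,-0.33,0],[0,0,1],0.1],
    [[0.46,-0.33,0],[0,0,1],0.1],
    [[0.46,-0.32,0],[0,0,1],0.1],
    [[0.46,-0.32,0],[0,0,1],0.1],
    [[0.46,-0.32,0],[0,0,1],0.1],
    [[0.46,-0.32,0],[0,0,1],0.1],
    [[0.46,-0.32,0],[0,0,1],0.1],
    [[0,0,0],[0,0,0],0.1],
    [[0,0,0],[0,0,0],0.1],
  ],
)

```text
clock: 20.45
tcp_pos: [647.9, -80.1, 175.2]
orientation: [[-0.988, 0.155, -0.004], [0.155, 0.988, 0.001], [0.004, 0.001, -1.0]]
contact_force: [-0.6, 0.1, -0.3]
width: 0.249
```

Call:
apply_moves(
  increments=[
    [[0,0,-0.3],[0,0,0],0.1],
    [[0,0,-0.5],[0,0,0],0.1],
    [[0,0,-0.6],[0,0,0],0.1],
    [[0,0,-0.6],[0,0,0],0.1],
    [[0,0,-0.6],[0,0,0],0.1],
    [[0,0,-0.4],[0,0,0],0.1],
    [[0,0,-0.2],[0,0,0],0.1],
    [[0,0,0],[0,0,0],0.1],
    [[0,0,0],[0,0,0],0.1],
    [[0,0,0],[0,0,0],0.1],
  ],
)

```text
clock: 21.28
tcp_pos: [649.8, -80.3, 82.8]
orientation: [[-0.988, 0.152, 0.002], [0.152, 0.988, -0.001], [-0.002, -0.0, -1.0]]
contact_force: [0.5, -0.6, -1.4]
width: 0.249
```

Call:
apply_moves(
  increments=[
    [[-0.03,0,-0.15],[0,0,0],0.1],
    [[0,0,-0.15],[0,0,0],0.1],
    [[0,0,-0.1],[0,0,0],0.1],
    [[0,0,0],[0,0,0],0.1],
    [[0,0,0],[0,0,0],0.1],
  ],
)

```text
clock: 21.7
tcp_pos: [647.6, -80.1, 69.0]
orientation: [[-0.988, 0.152, -0.001], [0.152, 0.988, 0.0], [0.001, 0.0, -1.0]]
contact_force: [0.1, -0.2, 0.1]
width: 0.25
```

Call:
apply_moves(
  increments=[
    [[0,0,-0.05],[0,0,0],0.1],
    [[0,0,0],[0,0,0],0.1],
    [[0,0,0],[0,0,0],0.1],
  ],
)

```text
clock: 21.95
tcp_pos: [648.1, -80.1, 68.0]
orientation: [[-0.988, 0.152, 0.0], [0.152, 0.988, -0.0], [-0.0, 0.0, -1.0]]
contact_force: [0.1, 0.2, -1.0]
width: 0.247
```

Call:
apply_moves(
  increments=[
    [[0,0,-0.03],[0,0,0],0.1],
    [[0,0,0],[0,0,0],0.1],
    [[0,0,0],[0,0,0],0.1],
  ],
)

```text
clock: 22.2
tcp_pos: [648.4, -80.3, 67.9]
orientation: [[-0.988, 0.152, 0.001], [0.152, 0.988, -0.0], [-0.001, -0.0, -1.0]]
contact_force: [-1.7, -1.5, 4.7]
width: 0.245
```

Call:
apply_moves(
  increments=[
    [[0,0,-0.03],[0,0,0],0.1],
    [[0,0,0],[0,0,0],0.1],
    [[0,0,0],[0,0,0],0.1],
  ],
)

```text
clock: 22.45
tcp_pos: [648.7, -80.5, 67.8]
orientation: [[-0.988, 0.152, 0.002], [0.152, 0.988, -0.001], [-0.002, -0.0, -1.0]]
contact_force: [-1.5, -0.5, 7.4]
width: 0.25
```

Call:
apply_moves(
  increments=[
    [[0,0,0],[0,0,0],0.4],
    [[0,0,0],[0,0,0],0.6],
    [[0,0,0],[0,0,0],0.8],
    [[0,0,0],[0,0,0],1],
    [[0,0,0],[0,0,0],1],
    [[0,0,0],[0,0,0],1],
    [[0,0,0],[0,0,0],1],
    [[0,0,0.3],[0,0,0],1],
    [[0,0,0.6],[0,0,0],1],
    [[0,0,0.8],[0,0,0],1],
    [[0,0,1],[0,0,0],1],
    [[0,0,1],[0,0,0],1],
    [[0,0,0.8],[0,0,0],1],
    [[0,0,0.5],[0,0,0],1],
    [[0,0,0],[0,0,0],1],
  ],
)

```text
clock: 23.7
tcp_pos: [650.9, -80.8, 222.5]
orientation: [[-0.988, 0.152, 0.01], [0.152, 0.988, -0.003], [-0.01, -0.001, -1.0]]
contact_force: [0.4, -0.7, 0.4]
width: 1.003
```

Call:
apply_moves(
  increments=[
    [[-0.85,-0.8,0],[0,0,0],1],
    [[-0.85,-0.8,0],[0,0,0],1],
    [[-0.85,-0.8,0],[0,0,0],1],
    [[-0.85,-0.8,0],[0,0,0],1],
    [[-0.85,-0.8,0],[0,0,0],1],
    [[-0.85,-0.8,0],[0,0,0],1],
    [[-0.85,-0.8,0],[0,0,0],1],
    [[0,0,0],[0,0,0],1],
    [[0,0,0],[0,0,0],1],
    [[0,0,0],[0,0,0],1],
  ],
)

```text
clock: 24.53
tcp_pos: [469.3, -247.7, 215.5]
orientation: [[-0.988, 0.152, -0.0], [0.152, 0.988, 0.001], [0.001, 0.001, -1.0]]
contact_force: [0.9, 0.6, -0.9]
width: 1.002
```

Run:
```python
from h import *
s=state();print(s['tcp_pos'],s['width'],np.round(s['joint_pos'],2))
```

```text
[ 469.3397785  -247.73845949  215.53793204] 1.0017133846743496 [-0.65  0.11  1.65  0.    1.38 -2.07]
```

Call:
apply_moves(
  increments=[
    [[0.07,0,-0.3],[0,0,0],1],
    [[0,0,-0.6],[0,0,0],1],
    [[0,0,-0.6],[0,0,0],1],
    [[0,0,-0.6],[0,0,0],1],
    [[0,0,-0.6],[0,0,0],1],
    [[0,0,-0.6],[0,0,0],1],
    [[0,0,-0.6],[0,0,0],1],
    [[0,0,-0.6],[0,0,0],1],
    [[0,0,-0.4],[0,0,0],0.9],
    [[0,0,0],[0,0,0],0.8],
    [[0,0,0],[0,0,0],0.7],
    [[0,0,0],[0,0,0],0.6],
  ],
)

```text
clock: 25.53
tcp_pos: [472.5, -248.2, 69.8]
orientation: [[-0.989, 0.151, 0.001], [0.151, 0.989, -0.001], [-0.001, -0.001, -1.0]]
contact_force: [0.8, 0.5, 0.1]
width: 0.754
```

Run:
```python
from ov import *
e=snap('side','s5'); d=snap('top','t5');s=state();print(s['tcp_pos'],s['width'])
a=overlay(cv2.imread('pics/s5.png'),e,220,110,380,270,2.5,[]); b=cv2.resize(cv2.imread('pics/t5.png')[110:250,230:370],(400,400),interpolation=cv2.INTER_CUBIC)
cv2.imwrite('pics/v5.png',np.hstack([cv2.resize(cv2.imread('pics/s5.png')[105:185,300:380],(400,400)),cv2.resize(cv2.imread('pics/s5.png')[140:280,220:360],(400,400),interpolation=cv2.INTER_CUBIC)]))
```

```text
[ 472.72946009 -248.70025002   70.49986505] 0.6685353354370595
```

View pics/v5.png

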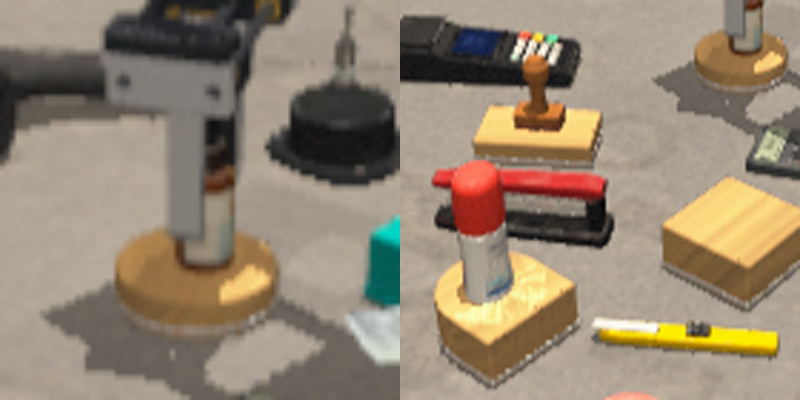

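Run:
```python
from h import *
e=load('s5'); f=lambda p:(proj(e,p)-[300,105]+.5)*5
ty=np.array([.151,.989,0]); c=np.array([472.7,-248.5,60])
print(f(c+ty*40),f(c),f([471,-248.5,60]),f([471,-248.5,28]))
```

```text
[188.33916472 235.91230412] [207.0287471  204.32876607] [209.97094489 204.50598394] [208.98973499 253.63560027]
```

The finger and the bottle agree with the projection (bottle x about 472.4). Gripping and lifting.

Call:
apply_moves(
  increments=[
    [[0,0,-0.03],[0,0,0],0.5],
    [[0,0,0],[0,0,0],0.4],
    [[0,0,0],[0,0,0],0.25],
    [[0,0,0],[0,0,0],0.25],
    [[0,0,0],[0,0,0],0.25],
    [[0,0,0],[0,0,0],0.25],
    [[0,0,0],[0,0,0],0.25],
    [[0,0,0],[0,0,0],0.25],
    [[0,0,0],[0,0,0],0.25],
    [[0,0,0],[0,0,0],0.25],
    [[0,0,0],[0,0,0],0.25],
    [[0,0,0],[0,0,0],0.25],
  ],
)

```text
clock: 26.63
tcp_pos: [471.7, -248.3, 68.5]
orientation: [[-0.988, 0.152, 0.0], [0.152, 0.988, -0.0], [-0.0, -0.0, -1.0]]
contact_force: [-1.1, -0.7, 1.9]
width: 0.339
```

Call:
apply_moves(
  increments=[
    [[0,0,0.3],[0,0,0],0.25],
    [[0,0,0.5],[0,0,0],0.25],
    [[0,0,0.6],[0,0,0],0.25],
    [[0,0,0.6],[0,0,0],0.25],
    [[0,0,0.6],[0,0,0],0.25],
    [[0,0,0.4],[0,0,0],0.25],
    [[0,0,0],[0,0,0],0.25],
    [[0,0,0],[0,0,0],0.25],
    [[0,0,0],[0,0,0],0.25],
  ],
)

```text
clock: 27.38
tcp_pos: [470.8, -247.5, 157.1]
orientation: [[-0.988, 0.152, -0.002], [0.152, 0.988, 0.001], [0.002, 0.001, -1.0]]
contact_force: [0.4, 0.2, -1.0]
width: 0.342
```

Run:
```python
from h import *
s=state();print(s['tcp_pos'],s['width']*94)
```

```text
[ 470.83542191 -247.52968025  157.1135605 ] 32.18726113835413
```

Call:
apply_moves(
  increments=[
    [[-0.04,0.4,0],[0,0,0],0.25],
    [[-0.07,0.87,0],[0,0,0],0.25],
    [[-0.07,0.87,0],[0,0,0],0.25],
    [[-0.07,0.87,0],[0,0,0],0.25],
    [[-0.08,0.87,0],[0,0,0],0.25],
    [[-0.08,0.87,0],[0,0,0],0.25],
    [[-0.08,0.87,0],[0,0,0],0.25],
    [[-0.08,0.87,0],[0,0,0],0.25],
    [[-0.08,0.87,0],[0,0,0],0.25],
    [[-0.08,0.87,0],[0,0,0],0.25],
    [[-0.07,0.87,0],[0,0,0],0.25],
    [[-0.07,0.87,0],[0,0,0],0.25],
    [[-0.04,0.47,0],[0,0,0],0.25],
    [[-0.04,0,0],[0,0,0],0.25],
    [[0,0,-0.4],[0,0,0],0.25],
    [[0,0,-0.6],[0,0,0],0.25],
    [[0,0,-0.6],[0,0,0],0.25],
    [[0,0,-0.4],[0,0,0],0.25],
    [[0,0,0],[0,0,0],0.25],
    [[0,0,0],[0,0,0],0.25],
  ],
)

```text
clock: 29.05
tcp_pos: [441.6, 64.8, 97.1]
orientation: [[-0.988, 0.152, -0.003], [0.152, 0.988, -0.0], [0.003, -0.001, -1.0]]
contact_force: [-0.0, 1.1, -0.8]
width: 0.34
```

Run:
```python
from h import *
s=state();print(s['tcp_pos'],s['width']*94)
```

```text
[441.62897241  64.77231599  97.13362482] 32.00289065393486
```

Call:
apply_moves(
  increments=[
    [[0.07,0.03,-0.1],[0,0,0],0.25],
    [[0,0,-0.1],[0,0,0],0.25],
    [[0,0,-0.05],[0,0,0],0.25],
    [[0,0,-0.03],[0,0,0],0.25],
    [[0,0,0],[0,0,0],0.25],
    [[0,0,0],[0,0,0],0.25],
  ],
)

```text
clock: 29.55
tcp_pos: [445.3, 66.0, 90.0]
orientation: [[-0.988, 0.152, 0.0], [0.152, 0.988, -0.0], [-0.0, -0.0, -1.0]]
contact_force: [-0.5, -1.3, -0.4]
width: 0.335
```

Call:
apply_moves(
  increments=[
    [[0,0,-0.03],[0,0,0],0.25],
    [[0,0,0],[0,0,0],0.25],
    [[0,0,0],[0,0,0],0.25],
  ],
)

```text
clock: 29.8
tcp_pos: [445.2, 66.0, 89.0]
orientation: [[-0.988, 0.152, 0.0], [0.152, 0.988, -0.0], [-0.0, -0.0, -1.0]]
contact_force: [0.4, -0.0, -0.9]
width: 0.338
```

Call:
apply_moves(
  increments=[
    [[-0.03,0,-0.02],[0,0,0],0.25],
    [[0,0,-0.02],[0,0,0],0.25],
    [[0,0,0],[0,0,0],0.25],
    [[0,0,0],[0,0,0],0.25],
  ],
)

```text
clock: 30.13
tcp_pos: [444.6, 65.9, 88.4]
orientation: [[-0.988, 0.152, 0.001], [0.152, 0.988, -0.0], [-0.001, -0.0, -1.0]]
contact_force: [-1.8, -0.1, 5.2]
width: 0.337
```

Call:
apply_moves(
  increments=[
    [[0,0,0],[0,0,0],0.45],
    [[0,0,0],[0,0,0],0.6],
    [[0,0,0],[0,0,0],0.8],
    [[0,0,0],[0,0,0],1],
    [[0,0,0],[0,0,0],1],
    [[0,0,0],[0,0,0],1],
    [[0,0,0],[0,0,0],1],
    [[0,0,0.3],[0,0,0],1],
    [[0,0,0.6],[0,0,0],1],
    [[0,0,0.8],[0,0,0],1],
    [[0,0,1],[0,0,0],1],
    [[0,0,1],[0,0,0],1],
    [[0,0,0.6],[0,0,0],1],
    [[0,0,0],[0,0,0],1],
  ],
)

```text
clock: 31.3
tcp_pos: [447.7, 65.9, 222.4]
orientation: [[-0.988, 0.152, 0.011], [0.152, 0.988, -0.0], [-0.011, 0.001, -1.0]]
contact_force: [0.9, -0.7, 0.3]
width: 0.999
```

Call:
apply_moves(
  increments=[
    [[0.17,1,0],[0,0,0],1],
    [[0.17,1,0],[0,0,0],1],
    [[0.17,1,0],[0,0,0],1],
    [[0.17,1,0],[0,0,0],1],
    [[0.17,1,0],[0,0,0],1],
    [[0.17,1,0],[0,0,0],1],
    [[0.17,1,0],[0,0,0],1],
    [[0.17,1,0],[0,0,0],1],
    [[0,0.05,0],[0,0,0],1],
    [[0,0,0],[0,0,0],1],
    [[0,0,0],[0,0,0],1],
  ],
)

```text
clock: 32.22
tcp_pos: [484.2, 306.8, 215.5]
orientation: [[-0.988, 0.151, -0.002], [0.151, 0.988, -0.002], [0.002, -0.002, -1.0]]
contact_force: [0.5, -0.1, -0.3]
width: 1.003
```

Run:
```python
from h import *
s=state();print(s['tcp_pos'],s['width'],np.round(s['joint_pos'],2))
```

```text
[484.24590831 306.80495795 215.53622458] 1.0026296157533445 [ 0.41  0.21  1.54 -0.    1.39 -1.  ]
```

Call:
apply_moves(
  increments=[
    [[0.03,0.02,-0.3],[0,0,0],1],
    [[0,0,-0.6],[0,0,0],1],
    [[0,0,-0.7],[0,0,0],1],
    [[0,0,-0.7],[0,0,0],1],
    [[0,0,-0.7],[0,0,0],1],
    [[0,0,-0.7],[0,0,0],1],
    [[0,0,-0.7],[0,0,0],1],
    [[0,0,-0.7],[0,0,0],1],
    [[0,0,-0.6],[0,0,0],1],
    [[0,0,-0.4],[0,0,0],1],
    [[0,0,-0.1],[0,0,0],1],
    [[0,0,0],[0,0,0],1],
    [[0,0,0],[0,0,0],1],
  ],
)

```text
clock: 33.3
tcp_pos: [486.6, 307.9, 31.4]
orientation: [[-0.988, 0.152, 0.001], [0.152, 0.988, 0.0], [-0.001, 0.001, -1.0]]
contact_force: [0.6, -0.3, 0.6]
width: 1.002
```

Call:
apply_moves(
  increments=[
    [[0,0,0],[0,0,0],0.5],
    [[0,0,0],[0,0,0],0.5],
    [[0,0,0],[0,0,0],0.5],
    [[0,0,0],[0,0,0],0.5],
    [[0,0,0],[0,0,0],0.5],
    [[0,0,0],[0,0,0],0.5],
    [[0,0,0],[0,0,0],0.5],
    [[0,0,0],[0,0,0],0.5],
    [[0,0,0],[0,0,0],0.5],
    [[0,0,0],[0,0,0],0.5],
  ],
)

```text
clock: 34.13
tcp_pos: [486.1, 308.2, 31.0]
orientation: [[-0.988, 0.152, 0.0], [0.152, 0.988, 0.0], [-0.0, 0.0, -1.0]]
contact_force: [-0.1, 0.3, 2.6]
width: 0.608
```

Call:
apply_moves(
  increments=[
    [[0,0,0.3],[0,0,0],0.5],
    [[0,0,0.6],[0,0,0],0.5],
    [[0,0,0.8],[0,0,0],0.5],
    [[0,0,0.9],[0,0,0],0.5],
    [[0,0,0.9],[0,0,0],0.5],
    [[0,0,0.9],[0,0,0],0.5],
    [[0,0,0.9],[0,0,0],0.5],
    [[0,0,0.7],[0,0,0],0.5],
    [[0,0,0.4],[0,0,0],0.5],
    [[0,0,0],[0,0,0],0.5],
    [[0,0,0],[0,0,0],0.5],
    [[0,0,0],[0,0,0],0.5],
  ],
)

```text
clock: 35.13
tcp_pos: [484.8, 307.6, 220.7]
orientation: [[-0.988, 0.152, -0.003], [0.152, 0.988, -0.001], [0.003, -0.002, -1.0]]
contact_force: [-0.8, -0.2, -1.1]
width: 0.615
```

Run:
```python
from h import *
s=state();print(s['tcp_pos'],s['width']*94)
```

```text
[484.82477454 307.5637309  220.74640626] 57.807880116323744
```

Call:
apply_moves(
  increments=[
    [[-0.01,-0.5,0],[0,0,0],0.5],
    [[-0.01,-1,0],[0,0,0],0.5],
    [[-0.01,-1,0],[0,0,0],0.5],
    [[-0.01,-1,0],[0,0,0],0.5],
    [[-0.01,-1,0],[0,0,0],0.5],
    [[-0.01,-1,0],[0,0,0],0.5],
    [[-0.01,-1,0],[0,0,0],0.5],
    [[-0.01,-1,0],[0,0,0],0.5],
    [[-0.01,-1,0],[0,0,0],0.5],
    [[-0.01,-1,0],[0,0,0],0.5],
    [[-0.01,-1,0],[0,0,0],0.5],
    [[-0.01,-1,0],[0,0,0],0.5],
    [[-0.01,-1,0],[0,0,0],0.5],
    [[-0.01,-1,0],[0,0,0],0.5],
    [[-0.01,-1,0],[0,0,0],0.5],
    [[-0.01,-1,0],[0,0,0],0.5],
    [[-0.01,-1,0],[0,0,0],0.5],
    [[-0.01,-1,0],[0,0,0],0.5],
    [[-0.01,-1,0],[0,0,0],0.5],
    [[0,0,0],[0,0,0],0.5],
  ],
)

```text
clock: 36.8
tcp_pos: [478.3, -252.1, 221.0]
orientation: [[-0.988, 0.157, -0.003], [0.157, 0.988, -0.002], [0.003, -0.002, -1.0]]
contact_force: [0.1, 0.9, -0.3]
width: 0.611
```

Call:
apply_moves(
  increments=[
    [[0,-0.07,-0.3],[0,0,0],0.5],
    [[0,0,-0.6],[0,0,0],0.5],
    [[0,0,-0.7],[0,0,0],0.5],
    [[0,0,-0.7],[0,0,0],0.5],
    [[0,0,-0.7],[0,0,0],0.5],
    [[0,0,-0.7],[0,0,0],0.5],
    [[0,0,-0.7],[0,0,0],0.5],
    [[0,0,-0.5],[0,0,0],0.5],
    [[0,0,-0.3],[0,0,0],0.5],
    [[0,0,0],[0,0,0],0.5],
    [[0,0,0],[0,0,0],0.5],
    [[0,0,0],[0,0,0],0.5],
  ],
)

```text
clock: 37.8
tcp_pos: [480.8, -249.1, 67.5]
orientation: [[-0.988, 0.151, 0.001], [0.151, 0.988, -0.001], [-0.001, -0.001, -1.0]]
contact_force: [1.0, 0.1, -0.5]
width: 0.616
```

Call:
apply_moves(
  increments=[
    [[-0.05,0,-0.2],[0,0,0],0.5],
    [[0,0,-0.15],[0,0,0],0.5],
    [[0,0,-0.1],[0,0,0],0.5],
    [[0,0,0],[0,0,0],0.5],
    [[0,0,0],[0,0,0],0.5],
  ],
)

```text
clock: 38.22
tcp_pos: [478.6, -249.0, 53.0]
orientation: [[-0.988, 0.152, -0.0], [0.152, 0.988, 0.0], [0.0, 0.0, -1.0]]
contact_force: [0.6, 0.1, -1.0]
width: 0.611
```

Call:
apply_moves(
  increments=[
    [[0,0,-0.04],[0,0,0],0.5],
    [[0,0,-0.03],[0,0,0],0.5],
    [[0,0,0],[0,0,0],0.5],
    [[0,0,0],[0,0,0],0.5],
  ],
)

```text
clock: 38.55
tcp_pos: [479.1, -249.3, 52.0]
orientation: [[-0.988, 0.152, 0.001], [0.152, 0.988, -0.0], [-0.001, -0.0, -1.0]]
contact_force: [-2.2, 0.5, 5.4]
width: 0.613
```

Contact. Releasing, lifting and backing away for a final look.

Call:
apply_moves(
  increments=[
    [[0,0,0],[0,0,0],0.7],
    [[0,0,0],[0,0,0],0.85],
    [[0,0,0],[0,0,0],1],
    [[0,0,0],[0,0,0],1],
    [[0,0,0],[0,0,0],1],
    [[0,0,0],[0,0,0],1],
    [[0,0,0.3],[0,0,0],1],
    [[0,0,0.6],[0,0,0],1],
    [[0,0,0.8],[0,0,0],1],
    [[0,0,1],[0,0,0],1],
    [[0,0,1],[0,0,0],1],
    [[0,0,1],[0,0,0],1],
    [[0,0,0.8],[0,0,0],1],
    [[0,0,0],[0,0,0],1],
  ],
)

```text
clock: 39.72
tcp_pos: [482.0, -251.4, 223.5]
orientation: [[-0.988, 0.152, 0.01], [0.152, 0.988, -0.008], [-0.011, -0.006, -1.0]]
contact_force: [0.9, 0.4, 0.7]
width: 0.997
```

Call:
apply_moves(
  increments=[
    [[-0.6,-0.9,0],[0,0,0],1],
    [[-0.6,-0.9,0],[0,0,0],1],
    [[-0.6,-0.9,0],[0,0,0],1],
    [[-0.6,-0.9,0],[0,0,0],1],
    [[-0.6,-0.9,0],[0,0,0],1],
    [[-0.6,-0.9,0],[0,0,0],1],
    [[-0.6,-0.9,0],[0,0,0],1],
    [[-0.6,-0.9,0],[0,0,0],1],
    [[0,0,0],[0,0,0],1],
    [[0,0,0],[0,0,0],1],
  ],
)

```text
clock: 40.55
tcp_pos: [333.5, -465.7, 215.1]
orientation: [[-0.988, 0.155, -0.0], [0.155, 0.988, 0.002], [0.001, 0.002, -1.0]]
contact_force: [0.4, 0.1, 0.2]
width: 0.999
```

Run:
```python
from ov import *
e=snap('side','s6'); d=snap('top','t6'); s=state(); print(s['tcp_pos'],s['clock'])
sq=lambda a,b:np.array([[a,b],[-a,b],[-a,-b],[a,-b]])/2
ob=[(*ST['round'][:2],cyl(29),0,75,75),(*ST['arch'][:2],cyl(18,21),-8.7,151,151),(*ST['obl'][:2],sq(26,44),92,41,41),(*ST['obl'][:2],cyl(12),0,90,90),(*ST['sq'][:2],cyl(16.5),0,115,115)]
a=overlay(cv2.imread('pics/t6.png'),d,225,120,425,245,4,ob); cv2.imwrite('pics/v6.png',a)
```

```text
[ 334.80191884 -464.08100045  215.3680363 ] 40.65
```

View pics/v6.png

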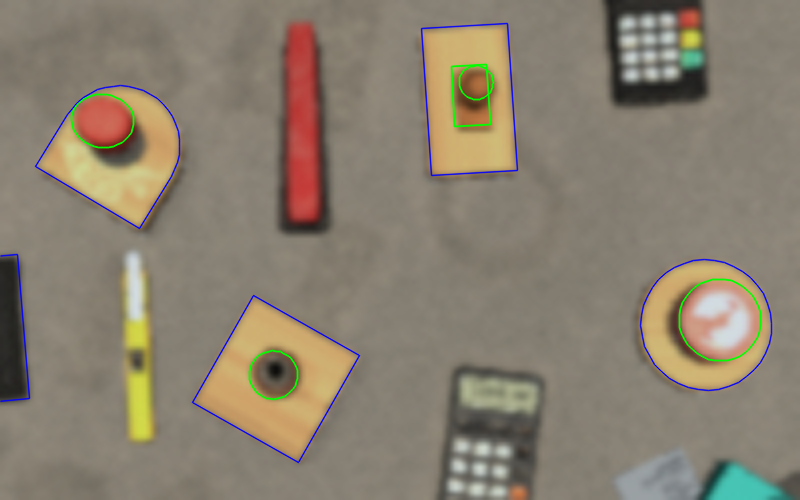

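Top view: all four goods sit within about 1 mm of the expected outlines on their own stands. One side check for uprightness.

Run:
```python
import cv2
cv2.imwrite('pics/v7.png',cv2.resize(cv2.imread('pics/s6.png')[115:285,215:400],None,fx=3.5,fy=3.5,interpolation=cv2.INTER_CUBIC))
```

```text
(no output)
```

View pics/v7.png

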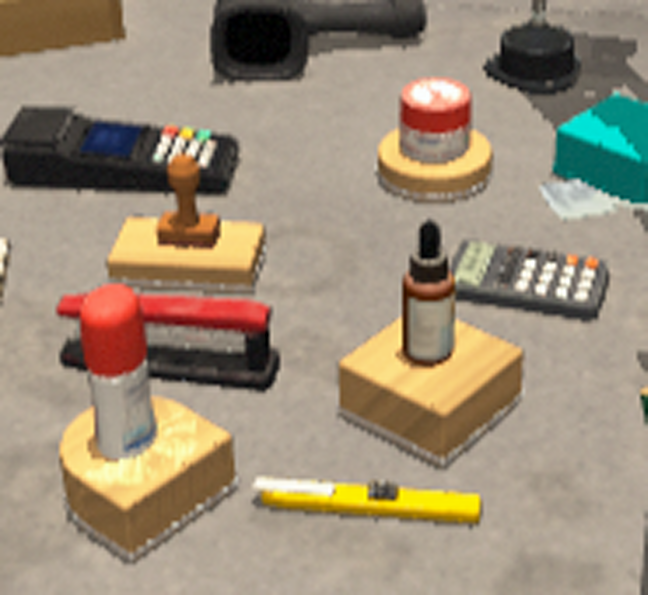

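Everything is upright. One numeric overlay of pot and capped bottle in the side view, since those looked slightly off-centre.

Run:
```python
from ov import *
e=load('s6'); im=cv2.imread('pics/s6.png')
ob=[(*ST['round'][:2],cyl(29),0,25,75),(*ST['arch'][:2],cyl(18,21),-8.7,45,151)]
a=overlay(im,e,318,130,368,180,8,ob); b=overlay(im,e,228,190,293,255,400/65,ob)
cv2.imwrite('pics/v8.png',np.hstack([a,b]))
```

```text
(no output)
```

View pics/v8.png

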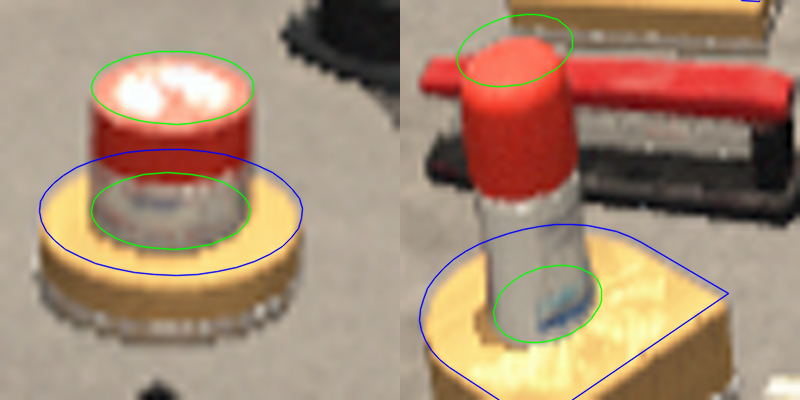

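```bash
python3 -c "
from workcell import *
print(job_done())"
```

```text
the job is handed in; nothing more can be done
None
```

All four goods are on their own stands and the job is handed in. The clock read about 41 s of the 131 s allowed.

I parked the pot on the mat and moved the capped bottle to the arched stand. The stamp then went to the oblong stand (turned to lie along it), the pipette bottle to the square one, and finally the pot from the mat to the round one.

- **Top view:** with the arm backed away, all four matched the outlines of the stand centres to about 1 mm.
- **Side view:** all four stood upright, and the pot matched in close-up. The stamp and the pipette bottle were only judged by eye there.
- **Disagreement:** in the side view the base of the capped bottle looked about 2–4 mm off centre. The top view did not show this. I put it down to the side camera's calibration, since the same small mismatch showed before I moved the bottle, and left it as it was.

The highest contact force in the readings after each move was about 8 N, when I set the stamp down.

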